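# Zero the spice mill and set it four clicks out

### The job

The spice mill has just been cleaned and its burrs refitted, so its zero must be found again by feel: turn the knurled adjusting collar on top clockwise until the burrs just touch and stop it, without forcing it, then back it off four clicks and leave it in that notch. Then stand the feed hopper upright in the collar's throat, fully home, and let go; leave the catch cup, jar, shaker and brush where they are.

Things in the scene. Friction and masses are not known exactly. Their poses are not given: they have to be found in the camera images.
- mill: Spice mill, heavy, fixed: grey motor and alloy burr chamber, a round column 112 mm wide, 150 mm high, on a base plate 130 mm wide; spout and cup on its front. Origin: on the table under the collar's vertical axis; x to the mill's back, z up. The steel adjusting collar turns on top: scale skirt 84 mm wide, 6 mm high, then a knurled sleeve. Inside, burr_upper turns with it and meets burr_lower.
- collar_top (a point): Centre of the collar's throat at its top rim, 196 mm above the table; turns with the collar. Knurled sleeve: 60 mm outside diameter, 40 mm high above the skirt; throat 39 mm diameter, 40 mm deep. Clockwise seen from above is finer and brings the burrs together. The angle of zero is unknown: it changes whenever the burrs are refitted, so the scale ticks are no guide.
- collar_grip (a point): On the collar's axis, 180 mm above the table: grip the sleeve here. 20 clicks a turn. Leaving a notch takes about 0.15 Nm, fading to nil at the crest half a click on; then it pulls into the next notch. Zero, 0.35 to 1.35 rad clockwise of the start: just past a notch (0.15 click) the burrs stop it, about 5 Nm/rad stiff. 0.2 to 0.25 Nm shows the touch; above 0.35 jams. Count from that notch.
- hopper: Feed hopper, steel with a flat black lid, 160 g, closed, standing upright on its spigot. Origin: centre of the spigot's end, z up along its axis. Spigot 36 mm diameter, 18 mm long, tip tapered over 4 mm; above it the body, 58 mm diameter, from z 18 to 70 mm, lid bar up to 74. Seated, its shoulder lies on the collar's rim and its origin 18 mm below that.
- catch_cup: Open steel cup, 58 mm diameter, 66 mm high, standing on the mill's base plate under the spout. Origin: centre of its underside. Not to be moved.
- spice_jar: Round jar with a steel lid, 58 mm diameter, 92 mm high, on the table. Origin: centre of its underside. Not to be moved.
- shaker: Steel shaker with a domed, pierced top, 57 mm diameter, 87 mm high, on the table. Origin: centre of its underside. Not to be moved.
- burr_brush: Small wooden cleaning brush, 165 mm long, 18 mm high, lying beside the mill. Origin: under the middle of its handle. Not to be moved.

How it is judged:
By the outcome, as a careful person would: the job done as asked, in the order asked, and still so for the second after the job is handed in, with the robot touching nothing.
It also fails if it takes over 72 s, if anything falls off the work surface, if the arm or the gripper's body presses on something with over 40 N, if the wrist force passes 120 N, or if a joint passes its speed limit or range.

### The arm

A 6-joint arm with a two-finger parallel gripper is mounted at the origin on the work surface. World frame = base frame: x ahead of the robot, y to its left, z up, the work surface at z = 0. Lengths are in m, angles in rad, forces in N, time in s.
With the tool pointing down it reaches from about 0.325 to 1 m from the base axis. Payload 5.1 kg.
Tool frame: the origin (TCP) lies midway between the tips of the shut fingers; the grasp point (between the pads) lies 19 mm behind it; y points along the fingers, z is the direction in which the jaws open and shut, and the axes are right-handed (so a half turn about y gives the same grasp; the last joint's range is limited). The gripper opens to 85 mm and grips with 20 to 120 N. Pads are 22 mm wide; open, the fingers measure 114 mm over their backs; the gripper's body (76 mm by 85 mm) begins 54 mm behind the grasp point. The pads swing forward as they close: fully open they stand 13 mm farther back than shut.
Start: joints at [-0.083, 0.124, 1.65, -0, 1.367, -0.083], TCP at [0.65, -0, 0.231] pointing down, gripper open.
Joint ranges: [-2.61, 2.61], [-1.02, 2.33], [0.03, 2.71], [-1.35, 4.49], [0.32, 2.68], [-2.91, 2.91]. Speed limits (rad/s): [2.57, 2.57, 3.14, 3.14, 3.14, 3.14].

### API

Orientations are given as a unit quaternion [w, x, y, z].
In Python, from workcell import get_state, snapshot, camera_model, sign_off gives the robot as it stands.
- The arm moves only by the shell command python3 -m jog 'ROWS' [FORCE]. ROWS is JSON, a list of rows, each a list of 7 numbers: the shift along the world's x, y, z in m, then the turn, a rotation vector about the world's x, y, z in rad, then the opening, from 0 (shut) to 1 (fully open). A call has 1 to 12 rows; each row shifts and turns the commanded pose from where the row before left it; what a row does not reach is not made up. A row lasts 1/8 s, in which the tool goes at most 62.5 mm and 10.7 degrees, less where a joint would pass 70% of its speed; a pose out of reach is approached as far as the arm can. A call with a gripper value outside its range is refused whole. The fingers move at their own pace and stop on an object; FORCE is the grip in N (left out, the last holds). Time passes only in rows, so rows that do not move let the fingers close. It gives the time, the measured TCP pose, the force and the opening at its end, in the units of the state.
- get_state(): the state, without advancing time (a new reading comes with each control period).
- snapshot(name): name is "scene" or "side" or "wrist"; returns the picture (420x560x3 uint8, red, green, blue); there is no depth.
- camera_model(name): a dict with "mtx" (3x3 intrinsics, pixels), "world_to_cam" (4x4, takes a point from world to camera coordinates). Camera axes: x right, y up, looking along -z (the intrinsics and any distortion apply to the point x, -y, -z); pixel columns grow to the right and rows downward; lengths in m; the calibration is good to about 2 mm. A picture is of the moment at which its call begins: read the wrist's pose just before it. camera_model takes no time and is no camera call; for the wrist camera it gives the pose at the moment of the call.
- sign_off(): hands the job in, once; it reports no verdict.
The state is a dict: "clock": time; "qpos": joint angles; "joint_vel": joint speeds; "tau": joint torques, N m; "ee_pos": TCP position; "tool_rot": TCP orientation; "wrist_force": force on the tool from outside, world axes, zero at the start; "moment": the same for the moment, N m; "grip_width": finger opening in m.
Only numpy, scipy, OpenCV 4.12 (cv2) and the standard library are available. Lean on these libraries where they do the work, as an engineer would, in place of code of your own. Each camera call takes 0.05 s, during which the arm holds its last target. There are 200 camera calls.

## Working session

There is one attempt and no reset: what is moved stays moved. The work goes in short steps, Python scripts to look and compute and a shell command to move; the robot and the scene stay as the last step left them, time stands still between calls to the robot, and variables do not carry over. Pictures are saved under pics/ and viewed, about 8 in all and at most 12, crops included, and the job is handed in when it is done.

```bash
mkdir -p pics; ls
python3 - <<'E'
from workcell import *
import cv2,numpy as np
for n in("scene","side"):
    cv2.imwrite(f"pics/{n}0.png",snapshot(n)[:,:,::-1])
    m=camera_model(n);print(n,np.round(m["mtx"],1).tolist(),np.round(m["world_to_cam"],3).tolist(),[k for k in m])
print(get_state())
E
```

```text
pics
scene [[494.4, 0.0, 279.7], [0.0, 494.4, 205.9], [0.0, 0.0, 1.0]] [[0.792, 0.61, -0.003, -0.34], [-0.518, 0.675, 0.526, 0.279], [0.323, -0.415, 0.851, -1.394], [0.0, 0.0, 0.0, 1.0]] ['mtx', 'world_to_cam']
side [[541.4, 0.0, 270.6], [0.0, 541.4, 207.4], [0.0, 0.0, 1.0]] [[-0.868, -0.497, 0.02, 0.405], [0.297, -0.486, 0.822, -0.33], [-0.399, 0.719, 0.569, -0.766], [0.0, 0.0, 0.0, 1.0]] ['mtx', 'world_to_cam']
{'clock': 0.1, 'qpos': array([-8.25854038e-02,  1.24428269e-01,  1.65154252e+00,  1.01265624e-05,
        1.36754238e+00, -8.25856412e-02]), 'joint_vel': array([-6.09058677e-04, -1.91406773e-03, -2.86964633e-03, -5.11258997e-04,
       -6.18835399e-05,  6.63901301e-04]), 'tau': array([ 9.10699127e-04, -4.24935150e+01, -3.66653323e+01, -1.21150126e-05,
        3.93052323e-03, -1.30700494e-05]), 'ee_pos': array([6.49435019e-01, 2.99273115e-05, 2.30180479e-01]), 'tool_rot': array([ 0.49956311, -0.50043553,  0.50052059, -0.49947986]), 'wrist_force': array([ 1.06661318, -0.1827381 ,  0.67879102]), 'moment': array([ 0.00435482, -0.01088425, -0.07253175]), 'grip_width': 0.08528796553319425}
```

View pics/scene0.png

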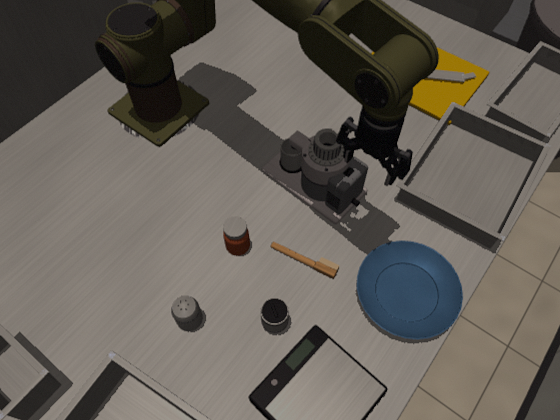

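View pics/side0.png

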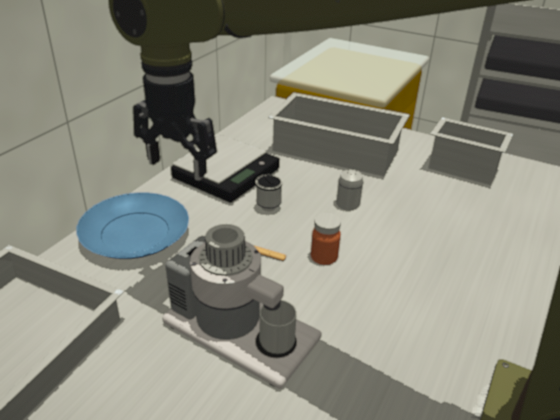

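The scene view shows the mill collar at about (326,140), the black-lidded hopper at (275,312), the jar at (236,236), the shaker at (186,312) and the brush at (305,258). The side view shows the collar at (226,238), hopper at (268,188), jar at (326,240) and shaker at (350,190). I'll take one composite zoom to refine these.

```bash
cat > h.py <<'E'
import numpy as np,cv2
from workcell import camera_model
def plane(n,uv,z,m=None):
    m=m or camera_model(n);W=np.array(m["world_to_cam"]);R,t=W[:3,:3],W[:3,3];K=np.array(m["mtx"])
    d=np.linalg.inv(K)@[uv[0],uv[1],1];d=R.T@(d*[1,-1,-1]);c=-R.T@t
    return c+d*(z-c[2])/d[2]
def proj(n,p,m=None):
    m=m or camera_model(n);W=np.array(m["world_to_cam"]);c=W[:3,:3]@p+W[:3,3];q=np.array(m["mtx"])@(c*[1,-1,-1]);return q[:2]/q[2]
E
python3 - <<'E'
from h import *
a=cv2.imread("pics/scene0.png");b=cv2.imread("pics/side0.png")
def crop(i,u,v): return cv2.convertScaleAbs(cv2.resize(i[v-35:v+35,u-45:u+45],(396,298),interpolation=cv2.INTER_CUBIC),alpha=1.6)
cv2.imwrite("pics/z1.png",np.vstack([np.hstack([crop(a,326,145),crop(a,275,315)]),np.hstack([crop(b,226,245),crop(b,268,195)])]))
for n,c,h in(("scene",(326,138),(275,308)),("side",(226,238),(268,186))): print(n,plane(n,c,.196).round(4),plane(n,h,.070).round(4))
E
```

```text
scene [0.5173 0.0517 0.196 ] [ 0.6376 -0.2868  0.07  ]
side [0.5141 0.0601 0.196 ] [ 0.6305 -0.2724  0.07  ]
```

View pics/z1.png

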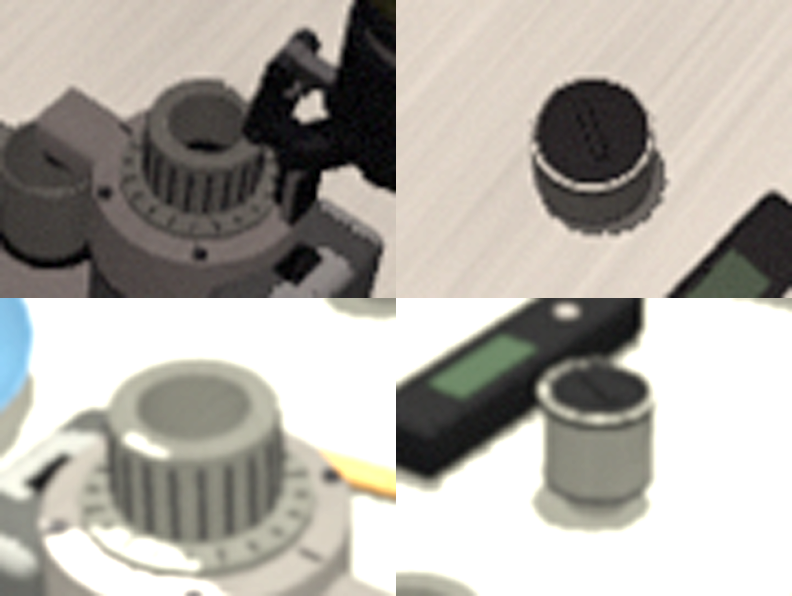

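Run:
```python
from h import *
for n,c,h in(("scene",(327.6,137.7),(274.5,309.5)),("side",(225.3,235),(269.6,180.5))): print(n,plane(n,c,.196).round(4),plane(n,h,.071).round(4))
from workcell import *
m=camera_model("wrist");W=m["world_to_cam"];print("wristcam",(-W[:3,:3].T@W[:3,3]).round(3),W.round(3).tolist(),m["mtx"].round(1).tolist())
cv2.imwrite("pics/w0.png",snapshot("wrist")[:,:,::-1])
for p in([.516,.055,.196],[.634,-.28,.07]):print(proj("wrist",np.array(p)))
```

```text
scene [0.5196 0.0546 0.196 ] [ 0.639  -0.2902  0.071 ]
side [0.5191 0.0545 0.196 ] [ 0.638  -0.2924  0.071 ]
wristcam [0.65  0.084 0.372] [[1.0, -0.001, -0.001, -0.649], [0.001, 0.945, -0.327, 0.042], [0.002, 0.327, 0.945, -0.38], [0.0, 0.0, 0.0, 1.0]] [[343.1, 0.0, 274.9], [0.0, 343.1, 203.8], [0.0, 0.0, 1.0]]
[ 15.17890101 145.12017805]
[262.15769602 411.58390262]
```

Both views agree: collar axis at about (0.519, 0.0545) and hopper at about (0.6385, −0.291). I'll move above the collar and look from close by.

```bash
python3 -m jog '[[-0.02,0.01,0.04,0,0,0,1],[-0.055,0.0225,0,0,0,0,1],[-0.055,0.022,0,0,0,0,1],[0,0,0,0,0,0,1],[0,0,0,0,0,0,1]]' 60
python3 - <<'E'
from h import *
from workcell import *
print(get_state()["ee_pos"])
cv2.imwrite("pics/w1.png",snapshot("wrist")[:,:,::-1])
for p in([.5193,.0546,.196],[.5193,.0546,.156]):print(proj("wrist",np.array(p)))
E
```

```text
clock: 0.78
ee_pos: [0.5202, 0.0545, 0.2716]
tool_rot: [0.5, -0.5, 0.5, -0.5]
wrist_force: [0.9, -0.1, 0.1]
grip_width: 0.0855
[0.5201835  0.0544633  0.27157146]
[272.65945022 215.33778294]
[272.90084458 197.16043021]
```

View pics/w1.png

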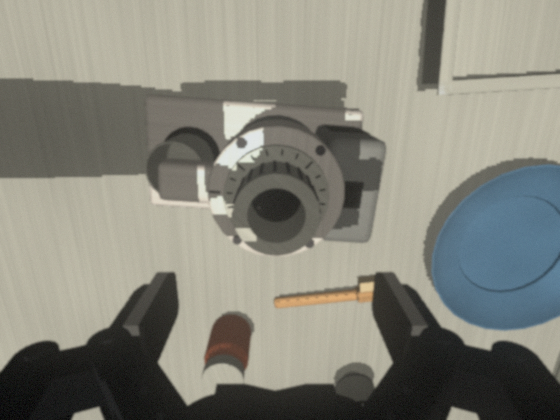

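The wrist view shows the collar between the jaws, with its rim at about columns 233–322 and rows 172–254. I'll fit that more precisely.

Run:
```python
from h import *
i=cv2.imread("pics/w1.png");g=cv2.cvtColor(i,cv2.COLOR_BGR2GRAY)
c=cv2.resize(g[150:270,205:350],None,fx=5,fy=5,interpolation=cv2.INTER_CUBIC)
cv2.imwrite("pics/w1z.png",cv2.createCLAHE(3,(4,4)).apply(c))
print(g[213,225:335].tolist());print(g[160:262,277].tolist())
# predicted rim & throat extents for a candidate centre
for x,y in((.5193,.0546),(.522,.056)):
  for r in(.030,.0195):
    P=np.array([proj("wrist",np.array([x+r*np.cos(a),y+r*np.sin(a),.196])) for a in np.linspace(0,6.28,60)]);print(x,y,r,P.min(0).round(1),P.max(0).round(1))
```

```text
[205, 201, 199, 201, 201, 192, 167, 129, 106, 102, 106, 103, 107, 108, 104, 106, 103, 103, 106, 102, 103, 97, 86, 77, 75, 72, 72, 73, 74, 74, 71, 65, 58, 48, 48, 47, 45, 46, 46, 45, 45, 42, 43, 39, 42, 44, 42, 39, 40, 44, 39, 43, 42, 40, 47, 40, 38, 39, 38, 42, 41, 44, 41, 38, 38, 37, 42, 41, 40, 49, 59, 63, 67, 71, 69, 68, 68, 69, 72, 73, 83, 98, 103, 101, 102, 102, 104, 106, 104, 103, 103, 107, 104, 102, 98, 93, 96, 101, 103, 107, 110, 114, 117, 115, 117, 112, 117, 119, 117, 117]
[101, 88, 75, 69, 67, 67, 69, 62, 64, 64, 71, 72, 69, 82, 95, 104, 105, 108, 109, 105, 106, 104, 103, 100, 103, 100, 99, 92, 76, 53, 43, 35, 38, 42, 45, 43, 43, 40, 41, 44, 36, 43, 41, 42, 43, 44, 43, 45, 42, 43, 43, 40, 41, 42, 42, 41, 45, 41, 40, 44, 44, 51, 64, 71, 73, 70, 72, 73, 67, 71, 73, 72, 76, 78, 72, 77, 76, 73, 75, 74, 79, 81, 86, 99, 102, 106, 108, 107, 109, 105, 107, 105, 103, 105, 118, 144, 168, 174, 176, 179, 178, 179]
0.5193 0.0546 0.03 [228.5 172.3] [316.8 254.9]
0.5193 0.0546 0.0195 [244.  187.8] [301.4 241.4]
0.522 0.056 0.03 [232.4 170.2] [320.9 253.1]
0.522 0.056 0.0195 [247.9 185.7] [305.4 239.6]
```

View pics/w1z.png

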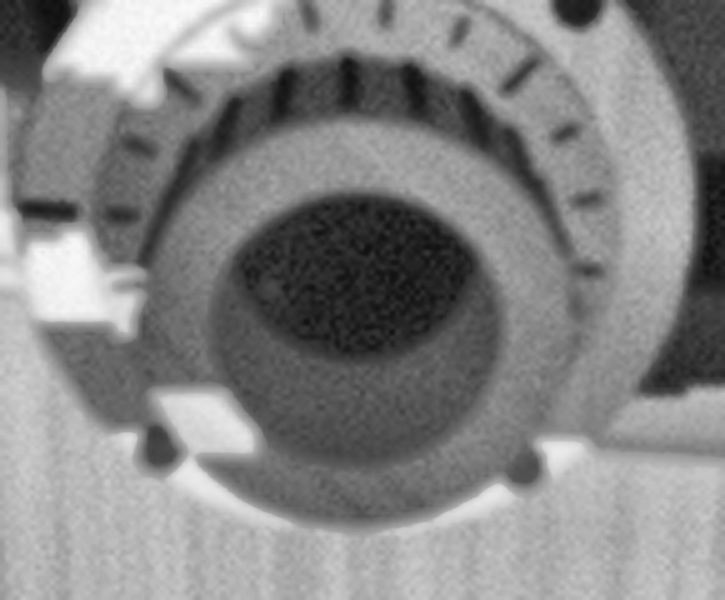

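Throat centre fits at about (276, 215), which puts the collar about +1 mm in x from the TCP and on target in y. Next I descend and grip the sleeve.

```bash
python3 -m jog '[[0.001,0,-0.05,0,0,0,1],[0,0,-0.05,0,0,0,1],[0,0,-0.0125,0,0,0,1],[0,0,0,0,0,0,1],[0,0,0,0,0,0,1]]' 50; python3 -c "
from workcell import *
s=get_state();print(s['wrist_force'],s['moment'])"
python3 -m jog '[[0,0,0,0,0,0,0],[0,0,0,0,0,0,0],[0,0,0,0,0,0,0],[0,0,0,0,0,0,0],[0,0,0,0,0,0,0],[0,0,0,0,0,0,0]]' 50
cat > st.py <<'E'
from workcell import *
import numpy as np,sys
from scipy.spatial.transform import Rotation as R
L=[]
for k in range(int(sys.argv[1]) if len(sys.argv)>1 else 4):
    s=get_state();L.append(np.r_[s['wrist_force'],s['moment']]);snapshot("side")
L=np.array(L);q=s['tool_rot'];z=R.from_quat(np.r_[q[1:],q[0]]).as_matrix()[:,2]
print(s['clock'],"pos",s['ee_pos'].round(4),"yaw %.4f"%np.arctan2(z[1],z[0]),"w",s['grip_width'].round(4),"F",L.mean(0)[:3].round(2),"M",L.mean(0)[3:].round(3),"Mz",L[:,5].round(3),"tau6 %.3f"%s['tau'][5])
E
python3 st.py 4
```

```text
clock: 1.45
ee_pos: [0.5229, 0.0543, 0.1615]
tool_rot: [-0.501, 0.499, -0.499, 0.501]
wrist_force: [-0.5, -0.8, 0.1]
grip_width: 0.0856
[-0.48181474 -0.78427576  0.08132186] [0.0422188  0.01644925 0.06670292]
clock: 2.2
ee_pos: [0.521, 0.0544, 0.1611]
tool_rot: [-0.5, 0.5, -0.5, 0.5]
wrist_force: [-4.5, -0.5, 6.9]
grip_width: 0.0589Traceback (most recent call last):
  File "st.py", line 8, in <module>
    print(s['clock'],"pos",s['ee_pos'].round(4),"yaw %.4f"%np.arctan2(z[1],z[0]),"w",s['grip_width'].round(4),"F",L.mean(0)[:3].round(2),"M",L.mean(0)[3:].round(3),"Mz",L[:,5].round(3),"tau6 %.3f"%s['tau'][5])
                                                                                     ^^^^^^^^^^^^^^^^^^^^^
AttributeError: 'float' object has no attribute 'round'
```

```bash
sed -i "s/s\['grip_width'\].round(4)/round(s['grip_width'],4)/" st.py; python3 st.py 4
python3 -m jog '[[0,0,0,0,0,-0.04,0],[0,0,0,0,0,-0.03,0],[0,0,0,0,0,0,0]]' 50 |head -1; python3 st.py 5
python3 -m jog '[[0,0,0,0,0,-0.06,0],[0,0,0,0,0,-0.06,0],[0,0,0,0,0,-0.06,0],[0,0,0,0,0,-0.064,0],[0,0,0,0,0,0,0]]' 50|head -1; python3 st.py 5
```

```text
2.55 pos [0.521  0.0545 0.1611] yaw 0.0002 w 0.0589 F [-5.47 -0.26  6.95] M [-0.059  0.869 -0.017] Mz [-0.04  -0.035 -0.008  0.016] tau6 -0.013
clock: 2.98
3.175 pos [0.521  0.0545 0.1611] yaw -0.0695 w 0.0589 F [-5.58 -0.96  7.39] M [-0.068  0.864  0.086] Mz [0.101 0.133 0.054 0.04  0.101] tau6 0.078
clock: 3.85
4.05 pos [0.521  0.0545 0.1611] yaw -0.3139 w 0.0589 F [-5.16 -0.46  7.32] M [-0.032  0.847 -0.018] Mz [-0.04  -0.021 -0.016  0.022 -0.036] tau6 -0.015
```

Tau6 is a clean signal: about 0.09 Nm at 0.07 rad past a notch, and 0 at a notch, so the start was in one. I'll probe notch + 0.07 at each notch. A touch there would read about 0.2.

```bash
python3 -m jog '[[0,0,0,0,0,-0.04,0],[0,0,0,0,0,-0.03,0],[0,0,0,0,0,0,0]]' 50 |head -1; python3 st.py 4
```

```text
clock: 4.47
4.625 pos [0.521  0.0545 0.1611] yaw -0.3835 w 0.0591 F [-5.67 -0.29  6.95] M [-0.045  0.829  0.091] Mz [0.096 0.101 0.099 0.068] tau6 0.078
```

No touch there. On to the next notch + 0.07.

```bash
python3 -m jog '[[0,0,0,0,0,-0.06,0],[0,0,0,0,0,-0.06,0],[0,0,0,0,0,-0.06,0],[0,0,0,0,0,-0.064,0],[0,0,0,0,0,0,0]]' 50|head -1; python3 st.py 3
python3 -m jog '[[0,0,0,0,0,-0.04,0],[0,0,0,0,0,-0.03,0],[0,0,0,0,0,0,0]]' 50 |head -1; python3 st.py 4
```

```text
clock: 5.3
5.4 pos [0.521  0.0544 0.1611] yaw -0.6279 w 0.0586 F [-5.82 -0.8   7.56] M [-0.04   0.865 -0.012] Mz [ 0.02   0.001 -0.056] tau6 -0.012
clock: 5.82
5.975 pos [0.521  0.0544 0.1611] yaw -0.6972 w 0.0591 F [-5.08 -0.76  6.58] M [-0.052  0.802  0.17 ] Mz [0.184 0.136 0.137 0.222] tau6 0.169
```

Torque is double the detent value here, so this looks like the touch. A small further step should confirm the slope (expected about 4 Nm/rad).

```bash
python3 -m jog '[[0,0,0,0,0,-0.01,0],[0,0,0,0,0,0,0],[0,0,0,0,0,0,0]]' 50|head -1; python3 st.py 5
```

```text
clock: 6.4
6.6 pos [0.5211 0.0544 0.1611] yaw -0.7071 w 0.059 F [-5.41 -0.55  6.87] M [-0.07   0.814  0.174] Mz [0.166 0.17  0.199 0.178 0.156] tau6 0.188
```

```bash
python3 -m jog '[[0,0,0,0,0,-0.008,0],[0,0,0,0,0,0,0],[0,0,0,0,0,0,0]]' 50|head -1; python3 st.py 5
```

```text
clock: 7.02
7.225 pos [0.521  0.0544 0.1611] yaw -0.7150 w 0.0589 F [-5.07 -0.85  6.74] M [-0.103  0.793  0.192] Mz [0.211 0.156 0.205 0.209 0.179] tau6 0.223
```

Total is about 0.22–0.24 Nm, with the slope confirmed: the touch. The zero notch is at yaw −0.628. Four clicks back is yaw +0.628, a turn of +1.343 rad.

```bash
python3 -m jog '[[0,0,0,0,0,0.1,0],[0,0,0,0,0,0.12,0],[0,0,0,0,0,0.12,0],[0,0,0,0,0,0.12,0],[0,0,0,0,0,0.12,0],[0,0,0,0,0,0.12,0],[0,0,0,0,0,0.12,0],[0,0,0,0,0,0.12,0],[0,0,0,0,0,0.12,0],[0,0,0,0,0,0.12,0],[0,0,0,0,0,0.11,0],[0,0,0,0,0,0.05,0]]' 50|head -1
python3 -m jog '[[0,0,0,0,0,0.003,0],[0,0,0,0,0,0,0],[0,0,0,0,0,0,0]]' 50|head -1; python3 st.py 5
```

```text
clock: 8.78
clock: 9.15
9.35 pos [0.5209 0.0544 0.1611] yaw 0.6274 w 0.059 F [-5.83 -0.6   7.45] M [-0.049  0.876  0.067] Mz [0.051 0.051 0.044 0.099 0.09 ] tau6 0.041
```

```bash
python3 -m jog '[[0,0,0,0,0,0.004,0],[0,0,0,0,0,0,0],[0,0,0,0,0,0,0]]' 50|head -1; python3 st.py 5
```

```text
clock: 9.78
9.975 pos [0.5209 0.0544 0.1611] yaw 0.6312 w 0.0588 F [-6.09 -0.83  7.25] M [-0.066  0.884  0.004] Mz [ 0.016 -0.022 -0.006  0.018  0.014] tau6 -0.000
```

The collar sits at its notch with no torque on the tool. Release, lift and turn the wrist back while rising.

```bash
python3 -m jog '[[0,0,0,0,0,0,1],[0,0,0,0,0,0,1],[0,0,0,0,0,0,1],[0,0,0,0,0,0,1],[0,0,0.02,0,0,0,1],[0,0,0.05,0,0,0,1],[0,0,0.05,0,0,-0.15,1],[0,0,0,0,0,-0.16,1],[0,0,0,0,0,-0.16,1],[0,0,0,0,0,-0.161,1],[0,0,0,0,0,0,1],[0,0,0,0,0,0,1]]' 50; python3 st.py 2
python3 - <<'E'
from h import *
from workcell import *
cv2.imwrite("pics/w2.png",snapshot("wrist")[:,:,::-1])
a=cv2.imread("pics/w1.png")[120:280,190:370];b=cv2.imread("pics/w2.png")[120:280,190:370]
f=lambda i:cv2.convertScaleAbs(cv2.resize(i,(396,352),interpolation=cv2.INTER_CUBIC),alpha=1.3)
cv2.imwrite("pics/w2z.png",np.hstack([f(a),f(b)]))
E
```

```text
clock: 11.52
ee_pos: [0.5211, 0.0545, 0.2796]
tool_rot: [0.501, -0.5, 0.499, -0.5]
wrist_force: [0.6, 0.6, 0.1]
grip_width: 0.0856
11.575 pos [0.5211 0.0545 0.2794] yaw 0.0018 w 0.0852 F [ 0.16  0.38 -0.18] M [-0.023 -0.013  0.01 ] Mz [-0.005  0.025] tau6 -0.012
```

View pics/w2z.png

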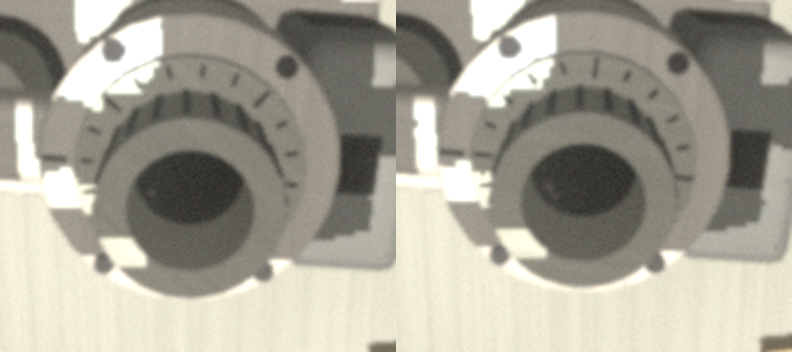

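Comparing before and after, the skirt's long tick moved about 38° counter-clockwise. The expected net is 36° (from +4 −2 clicks), so this is consistent. Now to the hopper.

```bash
python3 -m jog '[[0.007,-0.02,0,0,0,0,1],[0.015,-0.043,0,0,0,0,1],[0.015,-0.043,0,0,0,0,1],[0.015,-0.043,0,0,0,0,1],[0.015,-0.043,-0.03,0,0,0,1],[0.015,-0.043,-0.03,0,0,0,1],[0.015,-0.043,-0.03,0,0,0,1],[0.015,-0.043,-0.03,0,0,0,1],[0.007,-0.0245,0,0,0,0,1],[0,0,0,0,0,0,1],[0,0,0,0,0,0,1]]' 50
python3 - <<'E'
from h import *
from workcell import *
m=camera_model("wrist");p=get_state()["ee_pos"];i=snapshot("wrist")[:,:,::-1].copy()
print(p,proj("wrist",np.array([.640,-.291,.070]),m),proj("wrist",np.array([.640+.029,-.291,.070]),m),proj("wrist",np.array([.640,-.291+.029,.070]),m))
cv2.imwrite("pics/w3.png",i)
E
```

```text
clock: 13.05
ee_pos: [0.6401, -0.2905, 0.1591]
tool_rot: [0.5, -0.5, 0.5, -0.5]
wrist_force: [0.0, 0.1, 0.2]
grip_width: 0.0853
[ 0.64007697 -0.29049351  0.15912981] [274.68745286 209.74909552] [315.09994224 209.71486973] [274.65317413 170.26154954]
```

View pics/w3.png

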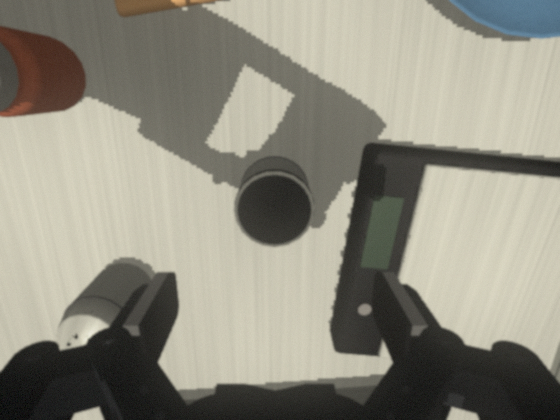

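Lid circle centre is at about (274, 209), predicted (274.7, 209.7), so the estimate is within 1 mm. The scale's edge is near the right finger, so I'll narrow the jaws to 0.85 for the descent.

```bash
python3 -m jog '[[-0.0005,0,-0.05,0,0,0,0.85],[0,0,-0.045,0,0,0,0.85],[0,0,-0.03,0,0,0,0.85],[0,0,-0.006,0,0,0,0.85],[0,0,0,0,0,0,0.85],[0,0,0,0,0,0,0.85]]' 40; python3 st.py 2
python3 -m jog '[[0,0,0,0,0,0,0],[0,0,0,0,0,0,0],[0,0,0,0,0,0,0],[0,0,0,0,0,0,0],[0,0,0,0,0,0,0]]' 40;python3 st.py 2
```

```text
clock: 13.85
ee_pos: [0.641, -0.2915, 0.0305]
tool_rot: [-0.501, 0.5, -0.499, 0.501]
wrist_force: [0.3, -0.3, -0.0]
grip_width: 0.0727
13.9 pos [ 0.6409 -0.2916  0.0304] yaw 0.0003 w 0.0726 F [ 0.2   0.16 -0.21] M [-0.027  0.026  0.024] Mz [-0.005  0.053] tau6 -0.000
clock: 14.58
ee_pos: [0.6402, -0.2915, 0.0293]
tool_rot: [-0.5, 0.5, -0.499, 0.501]
wrist_force: [-0.6, 0.0, 5.2]
grip_width: 0.0571
14.625 pos [ 0.6402 -0.2915  0.0294] yaw -0.0000 w 0.0574 F [-0.82  0.41  5.77] M [0.084 0.2   0.009] Mz [0.009 0.009] tau6 0.002
```

```bash
python3 -m jog '[[0,0,0.02,0,0,0,0],[0,0,0.05,0,0,0,0],[0,0,0.05,0,0,0,0],[0,0,0.05,0,0,0,0],[0,0,0.05,0,0,0,0],[0,0,0.03,0,0,0,0],[0,0,0,0,0,0,0]]' 40|head -1;python3 st.py 2
python3 -m jog '[[-0.006,0.018,0,0,0,0,0],[-0.014,0.041,0,0,0,0,0],[-0.014,0.041,0,0,0,0,0],[-0.014,0.041,0,0,0,0,0],[-0.014,0.041,0,0,0,0,0],[-0.014,0.041,0,0,0,0,0],[-0.014,0.041,0,0,0,0,0],[-0.014,0.041,0,0,0,0,0],[-0.014,0.03,0,0,0,0,0],[-0.001,0.01,0,0,0,0,0],[0,0,0,0,0,0,0],[0,0,0,0,0,0,0]]' 40|head -1;python3 st.py 2
python3 - <<'E'
from h import *
from workcell import *
out=[]
for n in("scene","side"):
    i=snapshot(n)[:,:,::-1];u,v=proj(n,np.array([.521,.0544,.215])).round().astype(int)
    print(n,u,v)
    out.append(cv2.convertScaleAbs(cv2.resize(i[v-45:v+45,u-45:u+45],(396,396),interpolation=cv2.INTER_CUBIC),alpha=1.4))
cv2.imwrite("pics/pre.png",np.hstack(out))
E
```

```text
clock: 15.55
15.6 pos [ 0.6396 -0.2911  0.279 ] yaw -0.0000 w 0.0569 F [ 0.18  0.21 -1.73] M [-0.03  -0.012 -0.   ] Mz [-0.005  0.005] tau6 0.000
clock: 17.15
17.2 pos [0.5207 0.0532 0.2774] yaw -0.0012 w 0.0569 F [ 0.19 -0.16 -1.73] M [-0.022 -0.002  0.015] Mz [-0.004  0.035] tau6 -0.001
scene 329 132
side 224 225
```

View pics/pre.png

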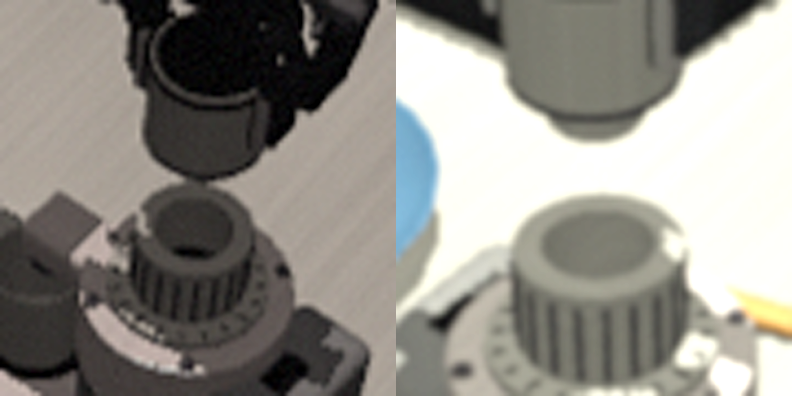

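Hopper is held upright above the throat. In the side view the spigot is centred at column 597 and the rim at 599. I'll check the scene view's expected offset.

Run:
```python
from h import *
for n,o in(("scene",(329-45,132-45,0)),("side",(224-45,225-45,396))):
  for z in(.196,.248,.266,.318):
    p=(proj(n,np.array([.521,.0544,z]))-o[:2])*4.4; print(n,z,p[0]+o[2],p[1])
```

```text
scene 0.196 193.9330602673594 224.58156720765035
scene 0.248 202.69734192893355 154.51577580899664
scene 0.266 205.90791242277274 128.8489646340101
scene 0.318 215.74780555789349 50.18422901589609
side 0.196 595.2263808901276 240.11561581411152
side 0.248 590.6759675756343 116.22811397527262
side 0.266 589.0207288650148 71.16333092524539
side 0.318 583.9862292738658 -65.90368568389806
```

Both views suggest a nudge of about +0.5 mm in x and y. I'll apply it and lower the spigot into the mouth.

```bash
python3 -m jog '[[0.0005,0.0005,-0.02,0,0,0,0],[0,0,-0.02,0,0,0,0],[0,0,-0.01,0,0,0,0],[0,0,-0.004,0,0,0,0],[0,0,-0.004,0,0,0,0],[0,0,0,0,0,0,0]]' 40|head -1;python3 st.py 2
```

```text
clock: 18.1
18.15 pos [0.5213 0.0545 0.2203] yaw 0.0000 w 0.0571 F [-0.01  0.38 -1.44] M [-0.003  0.035  0.047] Mz [0.038 0.056] tau6 -0.000
```

```bash
python3 -m jog '[[0,0,-0.004,0,0,0,0],[0,0,-0.004,0,0,0,0],[0,0,-0.003,0,0,0,0],[0,0,0,0,0,0,0]]' 40|head -1;python3 st.py 2
python3 -m jog '[[0,0,-0.001,0,0,0,0],[0,0,-0.001,0,0,0,0],[0,0,0,0,0,0,0]]' 40|head -1;python3 st.py 2
```

```text
clock: 18.7
18.75 pos [0.5209 0.0545 0.2086] yaw 0.0000 w 0.0566 F [ 0.24  0.27 -1.5 ] M [ 0.018  0.003 -0.004] Mz [ 0.028 -0.037] tau6 -0.000
clock: 19.18
19.225 pos [0.5211 0.0545 0.2073] yaw -0.0000 w 0.0575 F [-0.85  0.15  0.75] M [-0.005  0.164 -0.004] Mz [ 0.    -0.008] tau6 -0.011
```

Shoulder contact came at the expected height (0.2073 against 0.2074 predicted). Press slightly, release and retreat upward.

```bash
python3 -m jog '[[0,0,-0.0006,0,0,0,0],[0,0,0,0,0,0,0],[0,0,0,0,0,0,0.8],[0,0,0,0,0,0,1],[0,0,0,0,0,0,1],[0,0,0,0,0,0,1],[0,0,0.02,0,0,0,1],[0,0,0.04,0,0,0,1],[0,0,0.05,0,0,0,1],[0,0,0.05,0,0,0,1],[0,0,0.0,0,0,0,1]]' 40;python3 st.py 2
python3 - <<'E'
from h import *
from workcell import *
out=[]
for n in("scene","side"):
    i=snapshot(n)[:,:,::-1];cv2.imwrite(f"pics/{n}_end.png",i);u,v=proj(n,np.array([.521,.0544,.21])).round().astype(int)
    out.append(cv2.convertScaleAbs(cv2.resize(i[v-45:v+45,u-45:u+45],(396,396),interpolation=cv2.INTER_CUBIC),alpha=1.4))
    print(n,[((proj(n,np.array([.521,.0544,z]))-(u-45,v-45))*4.4).round() for z in(.196,.248,.252)])
    a=cv2.imread(f"pics/{n}0.png");d=cv2.absdiff(a,i).max(2)
    for k,p in{"jar":(.5,-.1)}.items():pass
cv2.imwrite("pics/end.png",np.hstack(out))
E
```

```text
clock: 20.65
ee_pos: [0.5229, 0.0545, 0.3741]
tool_rot: [0.503, -0.497, 0.497, -0.503]
wrist_force: [0.1, 0.1, -0.6]
grip_width: 0.0853
20.7 pos [0.522  0.0545 0.3706] yaw 0.0000 w 0.0855 F [-0.23 -0.24 -0.54] M [ 0.007  0.024 -0.001] Mz [ 0.017 -0.02 ] tau6 -0.000
scene [array([194., 216.]), array([203., 146.]), array([203., 140.])]
side [array([199., 231.]), array([195., 107.]), array([194.,  98.])]
```

View pics/end.png

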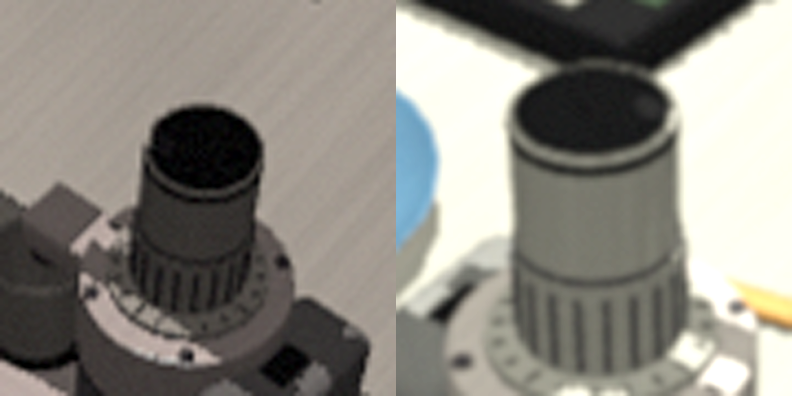

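View pics/side_end.png

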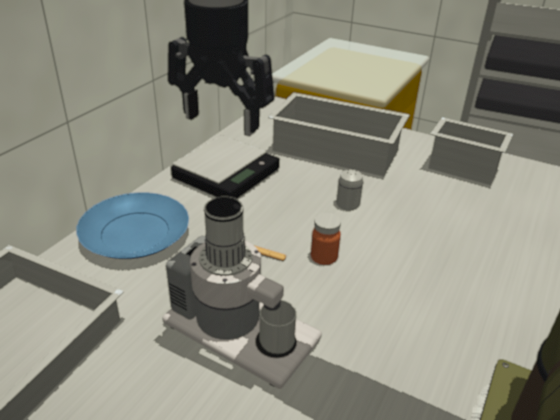

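The hopper stands upright with its shoulder on the rim all round, lid centre at the predicted pixel. Cup, jar (326,240), shaker (350,190) and brush are where they were. Gripper is clear; handing in.

```bash
python3 -m jog '[[0,0,0,0,0,0,1],[0,0,0,0,0,0,1]]'|head -1; python3 -c "
from workcell import *
print(sign_off())"
```

```text
clock: 21.1
the job is handed in; nothing more can be done
None
```

I found the mill's zero, backed the collar off four clicks, seated the hopper and handed the job in at 21.1 s.

- **Zero:** I turned the collar clockwise in steps. Moving off each of the first two notches took the usual 0.09 Nm. Just past the third (two clicks from the start) it rose to 0.18, 0.20 and then about 0.21–0.24 Nm, so I stopped there as the burr touch, below the 0.35 Nm jam limit.
- **Back-off:** I turned it back four clicks from that notch. After a 4 mrad nudge there was no torque left on the tool, so it was in the notch. The scale's long tick had moved about 38° against the 36° expected; I read that by eye, so it is only rough.
- **Hopper:** The spigot went in without side force. Its shoulder met the collar rim at the expected height (tool at 207.3 mm, 207.4 mm predicted). In both views it stands upright on the rim with no visible gap, and the gripper is clear of it.
- **Other items:** In the final side view the cup, jar, shaker and brush look unmoved; I compared them by eye.
- **Not checked:** I did not measure the collar angle again after seating the hopper. The twist on the tool stayed near zero while it went in. The cameras and the grip disagreed on the collar's x position by about 2 mm, so I used the grip's value.

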